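# Wedge up the mould-levelling plate and hold it

## Task

The blue silicone mould lies on a hinged steel plate whose free front edge rests on the U-shaped base of a levelling jig. Take the aluminium wedge (the bar with the thin tapered end, not the plain rectangular packing block), stand its flat underside on the bench and push its thin end in midway between the two rails, under the front edge until that edge has just lifted off the base, by about 4 mm; never heave it up more than a centimetre. Finish while still gripping the wedge in place, with the wedge alone carrying the plate, the gripper not touching the plate, the mould undisturbed on it and everything else on the bench left where it is.

Things in the scene. Friction and masses are not known exactly. Their poses are not given: they have to be found in the camera images.
- jig: base of the levelling jig, fixed to the bench, 140 x 120 mm: two low rails (22 mm wide, 8 mm high, 76 mm clear between them) joined at the back, bare bench between. Origin: centre of its footprint, on the bench (z = 0). x axis points from the open front to the hinge at the back, z up; it may be turned on the bench
- plate_edge (a point): middle of the lower front edge of the hinged steel plate (122 deep, 120 wide, 8 mm thick), 70 mm in front of the jig's origin. At rest it is 10 mm above the bench: the gap for the wedge. Its height above 10 mm is the lift. Plate and mould together weigh 0.45 to 0.85 kg; the push takes up to about 15 N
- plate (a joint): angle of the hinged plate, rad: 0 resting on the base, grows as the front edge rises; the hinge lies 132 mm behind and 4 mm above plate_edge, so 4 mm of lift is about 0.03 rad
- wedge_grip (a point): centre (half-way up) of the wedge's grip block, 42 long, 30 wide, 36 mm high; grip it across the 30 mm. x axis points to the thin end, z up. Aluminium wedge 120 x 30 mm: from the thin end (3 mm high) the top slopes up 1:4 over 80 mm, then the grip block. The plate meets the slope 28 mm past its edge; 44 mm gives 4 mm of lift. Lines scribed across the slope at 36, 44 (longest), 52 mm
- wedge_tip (a point): middle of the lower edge of the wedge's thin end, on the underside; 100 mm ahead of and 18 mm below wedge_grip
- packer_center (a point): centre of the plain rectangular aluminium packing block, 80 x 30 x 36 mm, not needed; wedge and block may have swapped places
- mould: blue silicone mould, 62 x 102 x 14 mm, lying loose on the plate; origin under its centre
- jar: small pigment jar with white cap, 27 x 27 x 48 mm, origin under its foot, stands to the left of the jig
- dropper: small dropper bottle, 20 x 20 x 67 mm, origin under its foot, stands to the left of the jig
- rib_clip: ribbed cable clip, 22 x 36 x 25 mm, origin under its centre, left of the jig
- blade_pack: flat black tin, 28 x 90 x 9 mm, origin under its centre, long side along its y axis, near the front edge of the bench
- marker_2: felt pen, 12 x 124 x 13 mm, origin under its centre, long side along its y axis, at the right front of the bench
- marker_1: felt pen, 12 x 124 x 13 mm, origin under its centre, long side along its y axis, to the right of the jig, far side

How it is judged:
By the outcome, as a careful person would: the job done as asked, in the order asked, and still so for the second after the job is handed in, while the arm keeps its last pose, push and grip.
It also fails if it takes over 42 s, if anything falls off the work surface, if the arm or the gripper's body presses on something with over 40 N, if the wrist force passes 120 N, or if a joint passes its speed limit or range.

## Robot

A 7-joint arm with a two-finger parallel gripper is mounted at the origin on a cart in front of the work surface, level with it; the furniture and walls round the work are solid. World frame = base frame: x ahead of the robot, y to its left, z up, the work surface at z = 0. Lengths are in m, angles in rad, forces in N, time in s.
With the tool pointing down it reaches from about 0.35 to 0.9 m from the base axis. Payload 8.1 kg.
Tool frame: the origin (TCP) lies between the finger pads; the fingertips stand 11 mm ahead of it and the grasp point (between the pads) lies 8 mm behind it; z points along the fingers, y is the line along which they close (so a half turn about z gives the same grasp; the last joint's range is limited). The gripper opens to 85 mm and grips with 20 to 120 N. Pads are 22 mm wide; open, the fingers measure 114 mm over their backs; the gripper's body (76 mm by 85 mm) begins 54 mm behind the grasp point. The pads swing forward as they close: fully open they stand 13 mm farther back than shut.
Start: joints at [-1.214, 0.434, 0.025, 1.573, -0.012, 1.134, -0.075], TCP at [0.277, 0.56, 0.242] pointing down, gripper open.
Joint ranges: [-2.62, 2.62], [-0.44, 2.09], [-1.27, 1.32], [0.08, 2.57], [-1.32, 4.46], [0.12, 2], [-2.74, 2.74]. Speed limits (rad/s): [2.22, 2.22, 3.01, 3.01, 3.14, 3.14, 3.14].

## Interface

Orientations are given as a unit quaternion [x, y, z, w].
In Python, from rig import state, grab_frame, bot gives the robot as it stands.
- The arm moves only by the shell command python3 -m creep 'ROWS' [OPENING]. ROWS is JSON, one flat list of numbers, 6 for each row, row after row: the shift along the tool's x, y, z in mm, then the turn, a rotation vector about the tool's x, y, z in rad. A call has exactly 5 rows; each row is the pose to reach, as a shift and turn from the pose commanded when the call began, along the tool's axes at that moment; what a row does not reach only later rows make up. A row lasts 1/8 s, in which the tool goes at most 62.5 mm and 10.7 degrees, less where a joint would pass 70% of its speed; a pose out of reach is approached as far as the arm can. A call with a gripper value outside its range is refused whole. OPENING is the finger opening in mm, from 0 to 85.4, set as the call begins (- or left out, the last holds). The fingers move at their own pace and stop on an object; the grip force is fixed at half the most. Time passes only in rows, so rows that repeat a pose let the fingers close, or fill a call up. It gives the time, the measured TCP pose, the force, the opening and the grip force at its end, in the units of the state.
- state(): the state, without advancing time (a new reading comes with each control period).
- grab_frame(name): name is "side" or "top" or "wrist"; returns a dict with "pixels" (384x512x3 uint8, red, green, blue), "range_z" (384x512 float32, m along the optical axis (not along the pixel's ray), 0 where there is no reading), "fov_y" (degrees; the focal length in pixels is half the picture's height over the tangent of half this angle, whatever the lens; pixels are square), "cx", "cy" (the principal point, pixels), "R" (3x3) and "t" (3): a world point X has camera coordinates R X + t; the wrist camera has in their place "mount" (4x4, takes a point from camera to tool coordinates, whose origin is the TCP and whose axes are the flange's). Camera axes: x right, y down, z forward; pixel columns grow to the right and rows downward; lengths in m; the calibration is good to about 2 mm. A picture is of the moment at which its call begins: read the wrist's pose just before it.
- bot.job_done(): hands the job in; it is judged then, once.
The state is a dict: "time_s": time; "joint_pos": joint angles; "joint_velocities": joint speeds; "joint_torque": joint torques, N m; "eef_pos": TCP position; "tcp_rot": TCP orientation; "ft_force": force on the tool from outside, world axes, zero at the start; "moment": the same for the moment, N m; "grip_width": finger opening in m; "grip_force": force on a finger pad.
Only numpy, scipy, OpenCV 4.12 (cv2) and the standard library are available. Lean on these libraries where they do the work, as an engineer would, in place of code of your own. Each camera call takes 0.05 s, during which the arm holds its last target. There are 200 camera calls.

## Working session

There is one attempt and no reset: what is moved stays moved. The work goes in short steps, Python scripts to look and compute and a shell command to move; the robot and the scene stay as the last step left them, time stands still between calls to the robot, and variables do not carry over. Pictures are saved under pics/ and viewed, at most 10 in all, crops included, and the job is handed in when it is done.

```bash
ls; mkdir -p pics
cat > h.py <<'E'
import numpy as np, cv2
from rig import state, grab_frame, bot
from scipy.spatial.transform import Rotation as Ro
def cam(n):
    s=state(); f=grab_frame(n)
    H=f["pixels"].shape[0]; f["f"]=H/2/np.tan(np.radians(f["fov_y"])/2)
    if "mount" in f:
        M=np.array(f["mount"]); T=np.eye(4); T[:3,:3]=Ro.from_quat(s["tcp_rot"]).as_matrix(); T[:3,3]=s["eef_pos"]
        W=T@M
    else:
        W=np.eye(4); R=np.array(f["R"]); W[:3,:3]=R.T; W[:3,3]=-R.T@np.array(f["t"])
    f["W"]=W; return f
def ray(f,u,v,z):
    d=f["W"][:3,:3]@np.array([(u-f["cx"])/f["f"],(v-f["cy"])/f["f"],1]); o=f["W"][:3,3]
    return o+d*(z-o[2])/d[2]
def pts(f):
    z=f["range_z"]; v,u=np.indices(z.shape)
    P=np.stack([(u-f["cx"])/f["f"]*z,(v-f["cy"])/f["f"]*z,z],-1)
    X=P@f["W"][:3,:3].T+f["W"][:3,3]; X[z==0]=np.nan; return X
def proj(f,X):
    c=f["W"][:3,:3].T@(np.array(X)-f["W"][:3,3]); return f["f"]*c[0]/c[2]+f["cx"],f["f"]*c[1]/c[2]+f["cy"]
def save(f,n,k=1.5): cv2.imwrite("pics/"+n,cv2.resize(f["pixels"][:,:,::-1],None,fx=k,fy=k))
E
python3 - <<'E'
from h import *
import pickle
for n in("top","side"):
    f=cam(n); save(f,n+"1.png"); pickle.dump(f,open(n+".pkl","wb")); print(n,f["W"].round(3).tolist(),f["f"])
s=state(); print(s)
E
```

```text
pics
top [[0.017, -0.995, 0.103, 0.444], [-1.0, -0.018, -0.008, -0.277], [0.01, -0.102, -0.995, 0.924], [0.0, 0.0, 0.0, 1.0]] 430.6481612265164
side [[-0.853, -0.281, 0.44, 0.109], [-0.521, 0.421, -0.742, 0.463], [0.024, -0.863, -0.505, 0.546], [0.0, 0.0, 0.0, 1.0]] 467.1933035547526
{'time_s': 0.1, 'joint_pos': array([-1.21363312,  0.43516582,  0.02495462,  1.57401071, -0.01158996,
        1.13401395, -0.07511626]), 'joint_velocities': array([ 0.00077825, -0.00401407, -0.00138352, -0.00337151,  0.00070989,
        0.00095713,  0.00053525]), 'joint_torque': array([ 3.87138542e-03, -6.71760893e+01,  1.02874015e+00, -3.16906822e+01,
        1.58189563e-02,  7.14007751e-03,  2.93495805e-05]), 'eef_pos': array([0.27717638, 0.55967881, 0.24159467]), 'tcp_rot': array([ 2.27893467e-01,  9.73685801e-01, -7.19625440e-04, -9.99950457e-05]), 'ft_force': array([0.09934738, 1.15283436, 0.81416505]), 'moment': array([ 0.03143352,  0.00455147, -0.02012738]), 'grip_force': 0.0, 'grip_width': 0.08544405585557435}
```

View pics/top1.png

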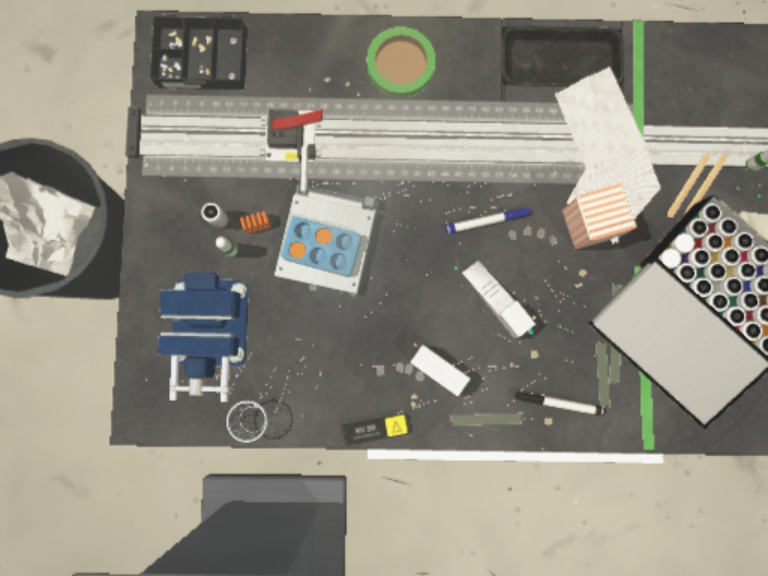

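View pics/side1.png

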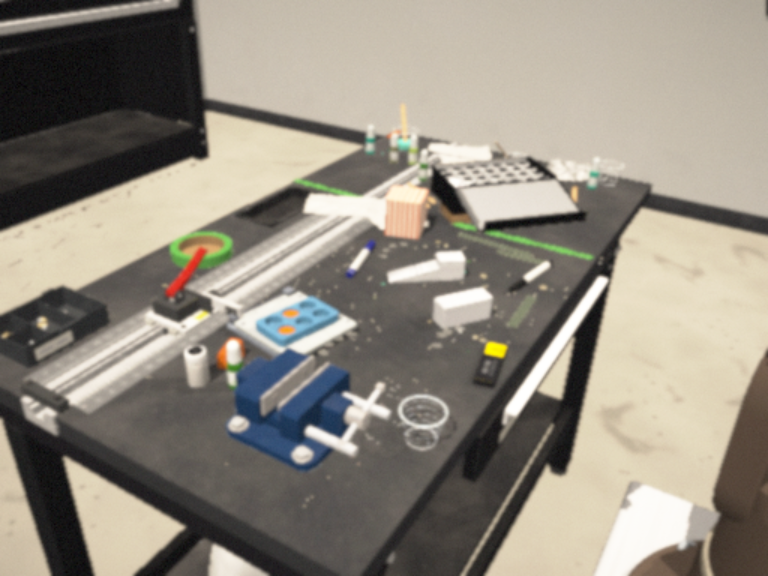

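The top view shows the wedge at (498,298), thin end up-left at (468,266) and block at (520,325). The plain block is at (440,370). The plate's front edge runs (277,281)–(358,292), with the mould on it at (320,245). The side view confirms which bar is the wedge.

Run:
```python
from h import *
import pickle
f=pickle.load(open("top.pkl","rb")); g=pickle.load(open("side.pkl","rb"))
for nm,F,boxes in(("top",f,{"wedge":(300,170,362,228),"plate":(178,122,255,198)}),("side",g,{"wedge":(255,164,314,192),"plate":(150,190,240,240)})):
    X=pts(F); hsv=cv2.cvtColor(F["pixels"],cv2.COLOR_RGB2HSV)
    for k,(a,b,c,d) in boxes.items():
        m=np.zeros(X.shape[:2],np.uint8); m[b:d,a:c]=((hsv[b:d,a:c,2]>125)&(hsv[b:d,a:c,1]<50))*255
        m=cv2.morphologyEx(m,cv2.MORPH_OPEN,np.ones((3,3)))
        cs,_=cv2.findContours(m,cv2.RETR_EXTERNAL,cv2.CHAIN_APPROX_NONE); q=max(cs,key=cv2.contourArea)
        z=X[m>0][:,2]; print(nm,k,"area",cv2.contourArea(q),"z pct",np.nanpercentile(z,[5,25,50,75,95]).round(4))
        print("  approx px",cv2.approxPolyDP(q,3,True)[:,0].tolist(),"minrect",cv2.boxPoints(cv2.minAreaRect(q)).round(1).tolist())
        if nm=="top":
            for p in cv2.approxPolyDP(q,3,True)[:,0]: print("   ",p,ray(F,*p,0.018 if k=="plate" else 0.036).round(4),ray(F,*p,0.0)[:2].round(4))
bench=pts(f)[230:260,200:280,2]; print("bench z",np.nanmedian(bench))
def crop(F,a,b,c,d,k): return cv2.resize(F["pixels"][b:d,a:c,::-1],None,fx=k,fy=k,interpolation=cv2.INTER_CUBIC)
A=crop(f,290,165,370,230,5);B=crop(f,170,120,270,205,5)
im=np.zeros((580,780,3),np.uint8);B=cv2.resize(B,(370,315));im[:325,:400]=A;im[:315,405:775]=B
C=crop(g,145,155,325,245,4);im[325:,:510]=cv2.resize(C,(510,255));cv2.imwrite("pics/crops.png",im)
```

```text
top wedge area 860.0 z pct [0.0028 0.0099 0.018  0.035  0.0379]
  approx px [[317, 174], [309, 183], [339, 221], [346, 224], [355, 217], [354, 212]] minrect [[307.29998779296875, 181.39999389648438], [321.0, 170.39999389648438], [357.20001220703125, 215.8000030517578], [343.6000061035156, 226.6999969482422]]
    [317 174] [ 0.595  -0.3987  0.036 ] [ 0.6011 -0.4036]
    [309 183] [ 0.5757 -0.382   0.036 ] [ 0.5811 -0.3863]
    [339 221] [ 0.4975 -0.4445  0.036 ] [ 0.4997 -0.4513]
    [346 224] [ 0.4916 -0.459   0.036 ] [ 0.4935 -0.4664]
    [355 217] [ 0.5064 -0.4777  0.036 ] [ 0.5089 -0.4859]
    [354 212] [ 0.5167 -0.4757  0.036 ] [ 0.5197 -0.4838]
top plate area 1865.0 z pct [0.015  0.0172 0.0183 0.0196 0.0224]
  approx px [[200, 122], [192, 145], [239, 155], [239, 166], [232, 184], [187, 171], [183, 183], [206, 188], [207, 193], [211, 189], [236, 196], [249, 140], [242, 139], [241, 132], [204, 130], [204, 122]] minrect [[181.1999969482422, 186.8000030517578], [197.1999969482422, 120.4000015258789], [252.39999389648438, 133.6999969482422], [236.3000030517578, 200.10000610351562]]
 
[... 1107 characters left out ...]
.20001220703125, 167.89999389648438], [309.79998779296875, 165.6999969482422], [310.70001220703125, 186.89999389648438], [258.1000061035156, 189.10000610351562]]
side plate area 1729.0 z pct [-0.0031  0.0001  0.0156  0.0172  0.0503]
  approx px [[150, 190], [150, 205], [157, 207], [150, 210], [151, 217], [181, 236], [193, 232], [209, 239], [206, 234], [221, 230], [228, 222], [235, 224], [238, 216], [225, 209], [222, 215], [187, 231], [173, 222], [170, 214], [204, 196], [189, 191], [176, 201], [185, 190]] minrect [[144.8000030517578, 231.5], [150.60000610351562, 185.3000030517578], [240.39999389648438, 196.60000610351562], [234.6999969482422, 242.6999969482422]]
bench z 0.00045858881703414456
```

View pics/crops.png

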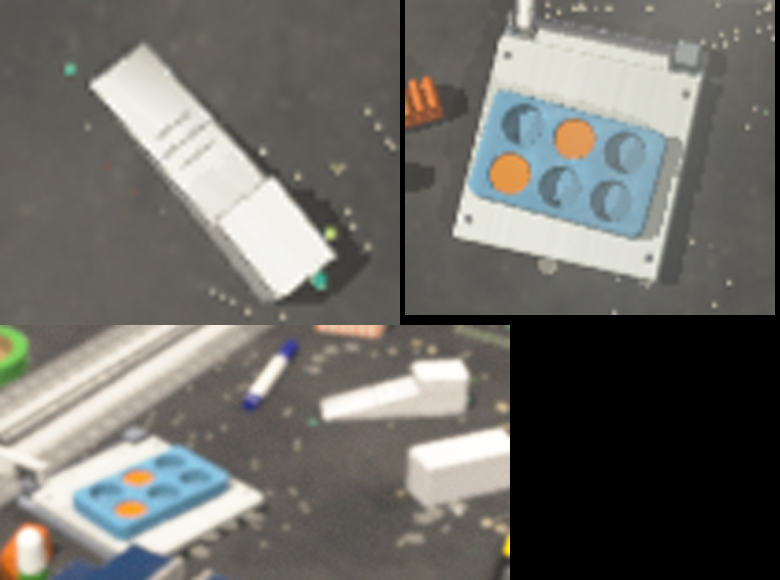

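The crops show the wedge's scribed lines, the thin end corners at full-res (308,182) and (319,174), and the block top corners (333,209), (344,201), (357,216), (345,224). The plate's front corners are (183,183.5) and (239,195.5).

```bash
cat >> h.py <<'E'
def rows(goal_xyz,yaw_y):
    "shift (mm, tool axes) and turn about tool z (rad) from measured pose to goal with tool y at world yaw"
    s=state(); R=Ro.from_quat(s["tcp_rot"]).as_matrix()
    d=R.T@(np.array(goal_xyz)-s["eef_pos"])*1000
    y=np.arctan2(R[1,1],R[0,1]); t=-(yaw_y-y); t=(t+np.pi)%(2*np.pi)-np.pi
    return d.round(1),round(t,4),round(t-np.sign(t)*np.pi,4), "tilt",np.degrees(np.arccos(-R[2,2])).round(2)
E
python3 - <<'E'
from h import *
import pickle
f=pickle.load(open("top.pkl","rb"))
a=ray(f,308.4,181.8,.003);b=ray(f,318.6,173.6,.003); tip=(a+b)/2
bl=[ray(f,u,v,.036) for u,v in((333.4,209),(344.4,200.6),(357,216.2),(345.4,224.4))]; g=np.mean(bl,0)
d=g-tip; yaw=np.degrees(np.arctan2(-d[1],-d[0])); print("tip",tip,"grip",g,"dist",np.linalg.norm(d[:2]),"yaw",yaw)
e1=ray(f,183.2,183.5,.018);e2=ray(f,238.9,195.4,.018);m=(e1+e2)/2;e=e2-e1
print("edge",m,np.linalg.norm(e),"jig yaw",np.degrees(np.arctan2(e[1],e[0]))+90)
print(rows([g[0]-.02,g[1]-.01,.22],np.radians(yaw-90)))
F=cam("wrist"); print(np.array(F["mount"]).round(3).tolist(),F["f"])
E
```

```text
tip [ 0.59238841 -0.39565664  0.003     ] grip [ 0.51530939 -0.45711736  0.036     ] dist 0.09858293756788507 yaw 38.567908554461795
edge [ 0.56082893 -0.17648535  0.018     ] 0.12084320297920718 jig yaw -11.108862407226212
(array([-651.2, -823.3,   22.9]), np.float64(2.0086), np.float64(-1.133), 'tilt', np.float64(0.08))
[[-0.001, -0.951, -0.308, 0.078], [1.0, -0.001, 0.001, -0.0], [-0.001, -0.308, 0.951, -0.131], [0.0, 0.0, 0.0, 1.0]] 269.08377099076216
```

```bash
cat > go.py <<'E'
from h import *
import sys
a=[float(x) for x in sys.argv[1:]]
print(rows(a[:3],np.radians(a[3])))
E
python3 -m creep '[-36,-46,1,0,0,0.1, -72,-91,2,0,0,0.2, -109,-137,3,0,0,0.3, -145,-183,4,0,0,0.4, -181,-229,5,0,0,0.5]'; python3 go.py .495 -.467 .22 -51.4; python3 -c "
from h import *;print(state()['joint_pos'].round(2))"
```

```text
time_s: 0.78
eef_pos: [0.3381, 0.2726, 0.2373]
tcp_rot: [0.463, 0.886, 0.0, -0.0]
ft_force: [0.8, -0.2, -0.3]
grip_width: 0.085
grip_force: 0.0
(array([-696.8, -293.4,   17.1]), np.float64(1.5047), np.float64(-1.6369), 'tilt', np.float64(0.01))
[-0.98  0.12  0.2   2.03 -0.03  0.99 -0.16]
```

```bash
python3 -m creep '[-48,-20,1,0,0,0.1, -96,-40,2,0,0,0.2, -144,-60,3,0,0,0.3, -192,-80,4,0,0,0.4, -240,-100,5,0,0,0.5]'; python3 go.py .495 -.467 .22 -51.4; python3 -c "
from h import *;print(state()['joint_pos'].round(2))"
```

```text
time_s: 1.4
eef_pos: [0.3937, 0.019, 0.2324]
tcp_rot: [0.668, 0.744, 0.0, 0.0]
ft_force: [1.4, 1.2, -0.0]
grip_width: 0.0854
grip_force: 0.0
(array([-494.1,   48.3,   12.2]), np.float64(1.005), np.float64(-2.1366), 'tilt', np.float64(0.04))
[-0.65  0.05  0.49  2.13 -0.03  0.97 -0.03]
```

```bash
python3 -m creep '[-50,5,1,0,0,0.1, -100,10,2,0,0,0.2, -150,14,3,0,0,0.3, -200,19,4,0,0,0.4, -250,24,6,0,0,0.5]'; python3 go.py .495 -.467 .22 -51.4; python3 -c "
from h import *;print(state()['joint_pos'].round(2))"
```

```text
time_s: 2.02
eef_pos: [0.4455, -0.2266, 0.2263]
tcp_rot: [0.831, 0.556, 0.0, 0.0]
ft_force: [0.1, -0.0, 0.2]
grip_width: 0.0855
grip_force: 0.0
(array([-203.3,  137.5,    6.3]), np.float64(0.5054), np.float64(-2.6362), 'tilt', np.float64(0.03))
[-0.23  0.29  0.75  1.94 -0.23  1.01  0.24]
```

```bash
python3 -m creep '[-41,28,1,0,0,0.1, -82,55,2,0,0,0.2, -122,83,4,0,0,0.3, -163,110,5,0,0,0.4, -203,137,6,0,0,0.505]'; python3 go.py .495 -.467 .22 -51.4
python3 - <<'E'
from h import *
import pickle
print(state()['joint_pos'].round(2))
F=cam("wrist");save(F,"w1.png");pickle.dump(F,open("w1.pkl","wb"))
print([np.round(proj(F,p),1) for p in([.5924,-.3957,.003],[.5153,-.4571,.036])])
E
```

```text
time_s: 2.65
eef_pos: [0.4953, -0.4663, 0.2198]
tcp_rot: [0.944, 0.331, -0.0, -0.0]
ft_force: [-0.4, 0.7, 0.3]
grip_width: 0.085
grip_force: 0.0
(array([-0.6,  0.4, -0.2]), np.float64(0.0002), np.float64(-3.1414), 'tilt', np.float64(0.04))
[ 0.2   0.65  0.82  1.5  -0.49  1.21  0.19]
[array([254.3,  68.7]), array([254.2, 156.3])]
```

View pics/w1.png

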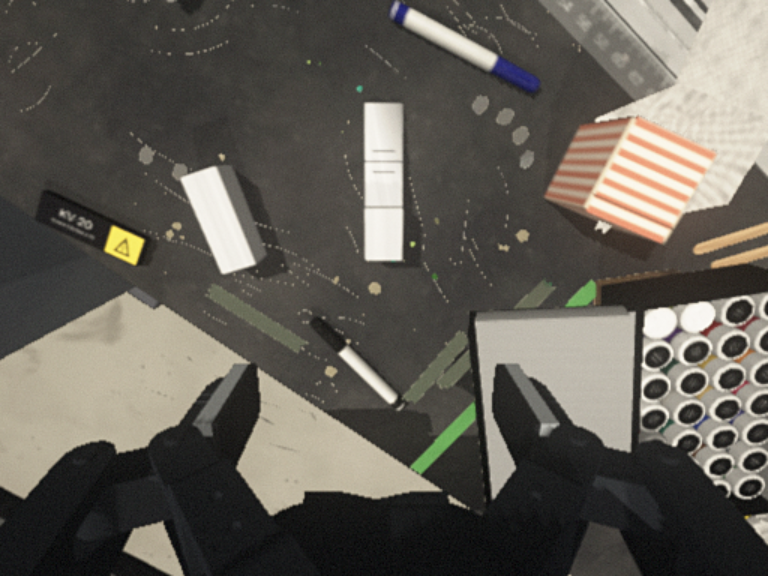

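The wrist view shows the wedge upright: thin end at (383,102), block top from (365,207) to (403,261), scribed lines at about (383,150–172). Now I'll refine its pose and triangulate the height against the top view.

Run:
```python
from h import *
import pickle
F=pickle.load(open("w1.pkl","rb"));f=pickle.load(open("top.pkl","rb"))
hsv=cv2.cvtColor(F["pixels"],cv2.COLOR_RGB2HSV);m=np.zeros((384,512),np.uint8)
m[60:182,225:285]=((hsv[60:182,225:285,2]>110)&(hsv[60:182,225:285,1]<60))*255
m=cv2.morphologyEx(m,cv2.MORPH_OPEN,np.ones((3,3)))
r=[(v,np.flatnonzero(m[v])) for v in range(60,182) if m[v].sum()>255*10]
print("rows",r[0][0],r[-1][0]);
for v,c in r[::8]+[r[-2]]: print(v,c[0],c[-1])
tl=r[0][0]; 
tip=ray(F,np.mean([r[2][1][0],r[2][1][-1]])+.0,tl,.003)
blk=[x for x in r if 142<=x[0]<=170]; cu=np.mean([(c[0]+c[-1])/2 for v,c in blk])
back=ray(F,cu,r[-1][0]+.5,.036); print("tip",tip,"block back",back,"len",np.linalg.norm((tip-back)[:2]))
print("yaw",np.degrees(np.arctan2(*(tip-back)[[1,0]])))
# triangulate block corners: front-top corners wrist (243.3,138),(268.7,138) vs top
def tri(F1,p1,F2,p2):
    A=[];b=[]
    for G,p in((F1,p1),(F2,p2)):
        R=G["W"][:3,:3].T;t=-R@G["W"][:3,3];K=np.array([[G["f"],0,G["cx"]],[0,G["f"],G["cy"]],[0,0,1]]);P=K@np.c_[R,t]
        for i in(0,1): q=p[i]*P[2]-P[i];A.append(q[:3]);b.append(-q[3])
    return np.linalg.lstsq(np.array(A),np.array(b),rcond=None)[0]
for w,t in(((243.3,138),(333.4,209)),((268.7,138),(344.4,200.6)),((269,174),(357,216.2)),((243.3,174),(345.4,224.4))): print("tri",tri(F,w,f,t).round(4))
X=pts(F); print("wrist depth block z",np.nanmedian(X[145:168,246:266,2]),"bench",np.nanmedian(X[100:130,215:230,2]))
```

```text
rows 68 173
68 243 265
76 242 268
84 242 268
92 242 268
100 242 268
108 243 268
116 242 268
124 242 268
132 243 268
140 242 268
148 242 268
156 242 268
164 242 268
172 243 268
172 243 268
tip [ 0.59353449 -0.39589186  0.003     ] block back [ 0.49982405 -0.47109439  0.036     ] len 0.12015434961377217
yaw 38.74700666854035
tri [ 0.523  -0.4345  0.0271]
tri [ 0.5417 -0.4586  0.022 ]
tri [ 0.5087 -0.4844  0.0278]
tri [ 0.4906 -0.4587  0.0347]
wrist depth block z 0.035587917169785516 bench -0.0005398786050031801
```

```bash
python3 go.py .516 -.458 .018 -51.25
```

```text
(array([ 26.6,   2. , 201.2]), np.float64(-0.0114), np.float64(3.1302), 'tilt', np.float64(0.24))
```

```bash
for i in 1 2 3; do python3 go.py .516 -.458 .018 -51.25; python3 -c "
from h import *;s=state();print(s['time_s'],s['eef_pos'],s['tcp_rot'],s['joint_velocities'].round(3))"; done
```

```text
(array([ 26.6,   2. , 201.2]), np.float64(-0.0114), np.float64(3.1302), 'tilt', np.float64(0.24))
2.7 [ 0.49419088 -0.47201873  0.21933506] [ 0.94524735  0.32634787 -0.00138355  0.00161238] [-0.051 -0.067 -0.004  0.128  0.07  -0.047  0.062]
(array([ 26.6,   2. , 201.2]), np.float64(-0.0114), np.float64(3.1302), 'tilt', np.float64(0.24))
2.7 [ 0.49419088 -0.47201873  0.21933506] [ 0.94524735  0.32634787 -0.00138355  0.00161238] [-0.051 -0.067 -0.004  0.128  0.07  -0.047  0.062]
(array([ 26.6,   2. , 201.2]), np.float64(-0.0114), np.float64(3.1302), 'tilt', np.float64(0.24))
2.7 [ 0.49419088 -0.47201873  0.21933506] [ 0.94524735  0.32634787 -0.00138355  0.00161238] [-0.051 -0.067 -0.004  0.128  0.07  -0.047  0.062]
```

```bash
python3 -m creep '[21,6,30,0,0,0, 21,6,70,0,0,0, 21,6,110,0,0,0, 21,6,130,0,0,0, 21,6,130,0,0,0]'; python3 go.py .516 -.458 .018 -51.25
```

```text
time_s: 3.32
eef_pos: [0.5146, -0.456, 0.0892]
tcp_rot: [0.943, 0.332, -0.001, -0.001]
ft_force: [1.2, 0.6, 0.1]
grip_width: 0.0852
grip_force: 0.0
(array([-0.2,  2.6, 71.2]), np.float64(0.0004), np.float64(-3.1412), 'tilt', np.float64(0.14))
```

```bash
python3 -m creep '[0,2,20,0,0,0, 0,2,45,0,0,0, 0,2,65,0,0,0, 0,2,71,0,0,0, 0,2,71,0,0,0]'; python3 go.py .516 -.458 .018 -51.25;python3 -m creep '[0,0,0,0,0,0, 0,0,0,0,0,0,0,0,0,0,0,0,0,0,0,0,0,0,0,0,0,0,0,0]' 22;python3 go.py .516 -.458 .018 -51.25
```

```text
time_s: 3.95
eef_pos: [0.5164, -0.4583, 0.0194]
tcp_rot: [0.943, 0.332, -0.0, 0.0]
ft_force: [0.0, -0.1, -0.2]
grip_width: 0.0853
grip_force: 0.0
(array([-0.1, -0.5,  1.4]), np.float64(0.0003), np.float64(-3.1413), 'tilt', np.float64(0.01))
time_s: 4.58
eef_pos: [0.5167, -0.4584, 0.02]
tcp_rot: [0.943, 0.332, 0.0, 0.0]
ft_force: [0.7, 0.3, 6.2]
grip_width: 0.0289
grip_force: 60.4
(array([-0.3, -0.7,  1.9]), np.float64(0.0005), np.float64(-3.1411), 'tilt', np.float64(0.06))
```

```bash
python3 -m creep '[0,0,-8,0,0,0, 0,0,-20,0,0,0, 0,0,-35,0,0,0, 0,0,-50,0,0,0, 0,0,-52,0,0,0]'; python3 go.py .4137 -.1476 .07 -101.1
```

```text
time_s: 5.2
eef_pos: [0.517, -0.4588, 0.0732]
tcp_rot: [0.943, 0.332, 0.001, 0.001]
ft_force: [-0.2, -0.1, -1.2]
grip_width: 0.0289
grip_force: 59.5
(array([ 114.4, -307.3,    2.4]), np.float64(0.8705), np.float64(-2.2711), 'tilt', np.float64(0.15))
```

```bash
python3 -m creep '[8,-22,0,0,0,0.06, 22,-60,0,0,0,0.16, 38,-102,0,0,0,0.27, 54,-144,0,0,0,0.38, 68,-184,0,0,0,0.5]'; python3 go.py .4137 -.1476 .07 -101.1
```

```text
time_s: 5.82
eef_pos: [0.4536, -0.2704, 0.0712]
tcp_rot: [0.996, 0.087, 0.0, -0.0]
ft_force: [0.7, -0.7, -2.8]
grip_width: 0.0289
grip_force: 59.6
(array([ -18.2, -127.8,    1.3]), np.float64(0.367), np.float64(-2.7746), 'tilt', np.float64(0.04))
```

```bash
python3 -m creep '[-5,-38,1,0,0,0.11, -10,-76,1,0,0,0.22, -15,-108,1,0,0,0.31, -18,-125,1,0,0,0.36, -18,-128,1,0,0,0.367]';python3 -m creep '[0,0,0,0,0,0, 0,0,0,0,0,0,0,0,0,0,0,0,0,0,0,0,0,0,0,0,0,0,0,0]'; python3 go.py .4137 -.1476 .07 -101.1
python3 - <<'E'
from h import *
import pickle
F=cam("wrist");save(F,"w2.png");pickle.dump(F,open("w2.pkl","wb"))
E
```

```text
time_s: 6.45
eef_pos: [0.4136, -0.148, 0.0702]
tcp_rot: [0.996, -0.094, -0.0, -0.0]
ft_force: [0.6, 0.2, -1.0]
grip_width: 0.0288
grip_force: 59.6
time_s: 7.08
eef_pos: [0.4139, -0.1494, 0.0703]
tcp_rot: [0.995, -0.095, 0.0, 0.0]
ft_force: [-1.1, 0.4, -1.4]
grip_width: 0.0291
grip_force: 59.6
(array([-0.6, -1.7,  0.3]), np.float64(0.0032), np.float64(-3.1384), 'tilt', np.float64(0.0))
```

View pics/w2.png

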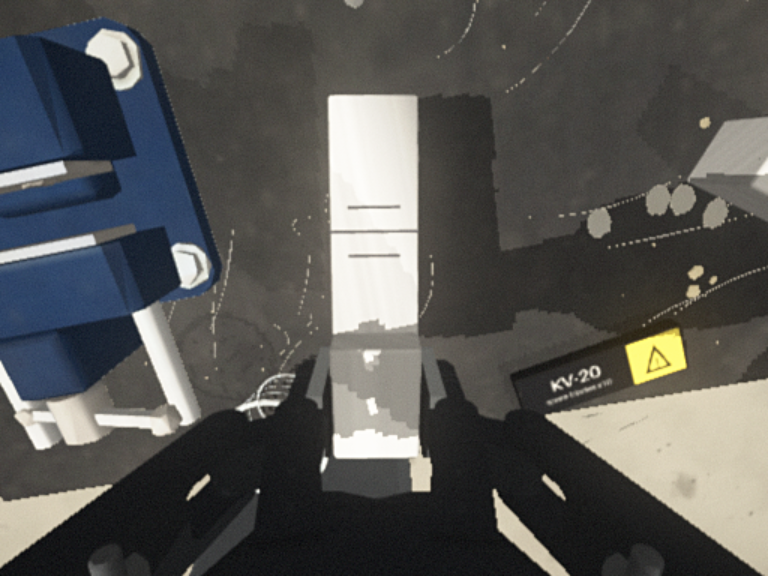

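The wrist view shows the wedge held square in the fingers, tip edge (328–417, 96), lines at rows 207/231/255. The plate isn't in view yet, so I'll move closer.

```bash
python3 -m creep '[10,0,0,0,0,0, 22,0,0,0,0,0, 33,0,0,0,0,0, 40,0,0,0,0,0, 40,0,0,0,0,0]';python3 -m creep '[0,0,0,0,0,0, 0,0,0,0,0,0,0,0,0,0,0,0,0,0,0,0,0,0,0,0,0,0,0,0]'
python3 - <<'E'
from h import *
import pickle
F=cam("wrist");save(F,"w3.png");pickle.dump(F,open("w3.pkl","wb")); print(F["cx"],F["cy"])
G=pickle.load(open("w2.pkl","rb"));z=G["W"][2,3]
T=np.linalg.inv(G["W"]@np.linalg.inv(np.array(G["mount"])))
for u,v,zz in((328/1.5,96/1.5,.0533),(417/1.5,96/1.5,.0533),(329.5/1.5,346/1.5,.0863),(420.5/1.5,346/1.5,.0863)):
    print((T@np.r_[ray(G,u,v,zz),1])[:3].round(4))
E
```

```text
time_s: 7.75
eef_pos: [0.4537, -0.157, 0.0702]
tcp_rot: [0.995, -0.095, 0.0, 0.0]
ft_force: [0.6, -0.0, -1.2]
grip_width: 0.0292
grip_force: 59.6
time_s: 8.38
eef_pos: [0.4532, -0.1568, 0.0703]
tcp_rot: [0.995, -0.095, 0.0, -0.0]
ft_force: [1.0, 0.0, -1.4]
grip_width: 0.029
grip_force: 59.6
250.27001229873488 191.8922349802368
[ 0.0993 -0.0154  0.017 ]
[0.0992 0.0143 0.017 ]
[ 0.0232 -0.0141 -0.016 ]
[ 0.0232  0.0146 -0.016 ]
```

View pics/w3.png

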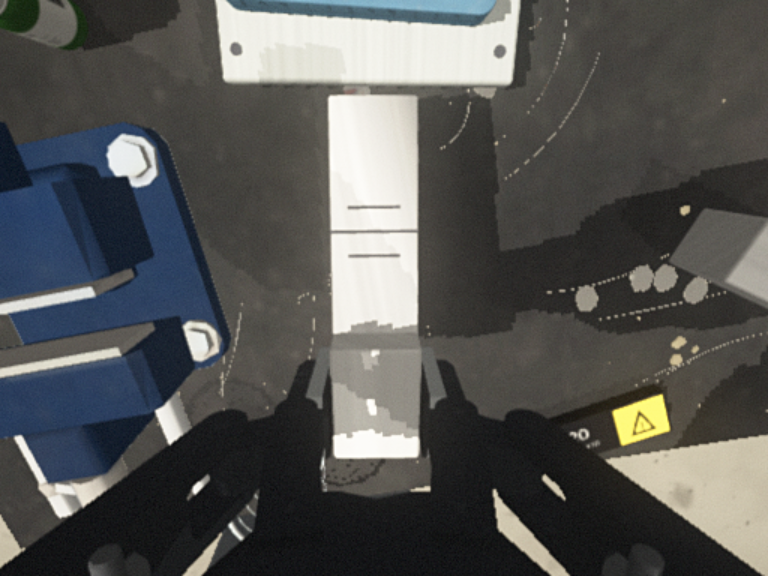

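The plate's front edge spans (223,83)–(513,86), just ahead of the wedge tip edge (328–417, 96), and is nearly parallel to it.

Run:
```python
from h import *
import pickle
F=pickle.load(open("w3.pkl","rb"));T=np.linalg.inv(F["W"]@np.linalg.inv(np.array(F["mount"])))
g=cv2.cvtColor(F["pixels"],cv2.COLOR_RGB2GRAY).astype(int)
print("col profiles",g[48:64,165].tolist(),g[48:64,205].tolist(),g[48:64,300].tolist(),g[48:64,330].tolist())
# top-edge boundary: last row brighter than 200
us=np.r_[155:215,285:338];p=[]
for u in us:
    c=g[30:66,u]; k=np.flatnonzero(c>110); p.append((u,30+k[-1]+.5))
p=np.array(p);k=np.polyfit(p[:,0],p[:,1],1);r=p[:,1]-np.polyval(k,p[:,0]);ok=abs(r)<1.5;k=np.polyfit(p[ok,0],p[ok,1],1);print("line",k,ok.mean())
rows_=[(v,np.flatnonzero(g[v,120:370]>140)+120) for v in(36,40,44,48,50)]
for v,c in rows_: print(v,c[0],c[-1])
for v,c in rows_[2:]:
    print([ (T@np.r_[ray(F,u,v,.018),1])[:3].round(4).tolist() for u in(c[0]-.5,c[-1]+.5)])
for zz in(.010,.018): print("edge in tool",zz,[(T@np.r_[ray(F,u,np.polyval(k,u),zz),1])[:3].round(4).tolist() for u in(150,341)])
X=pts(F);print("plate z",np.nanmedian(X[40:50,170:320,2]))
```

```text
col profiles [241, 239, 240, 239, 233, 216, 184, 133, 95, 83, 81, 82, 80, 76, 80, 81] [230, 228, 227, 229, 214, 194, 169, 137, 95, 67, 69, 75, 95, 89, 89, 87] [239, 240, 241, 239, 239, 233, 224, 196, 151, 99, 77, 89, 86, 89, 88, 92] [237, 236, 237, 238, 238, 237, 226, 203, 159, 109, 124, 145, 117, 88, 83, 83]
line [2.22823075e-02 5.14320922e+01] 0.5929203539823009
36 147 342
40 147 342
44 148 342
48 149 341
50 148 341
[[0.115, -0.0622, 0.0523], [0.1149, 0.0566, 0.0523]]
[[0.1129, -0.0618, 0.0523], [0.1128, 0.0562, 0.0523]]
[[0.1118, -0.0626, 0.0523], [0.1117, 0.0563, 0.0523]]
edge in tool 0.01 [[0.1104, -0.0641, 0.0603], [0.1078, 0.0589, 0.0603]]
edge in tool 0.018 [[0.1091, -0.0614, 0.0523], [0.1066, 0.0565, 0.0523]]
plate z 0.01764995871943141
```

```bash
python3 -m creep '[-1,-1,10,0,0,0.003, -2,-2,20,0,0,0.006, -4,-3,30,0,0,0.008, -4,-3,38,0,0,0.008, -4,-3,43,0,0,0.008]'; python3 -m creep '[0,0,1,0,0,0, 0,0,2,0,0,0, 0,0,3,0,0,0, 0,0,4,0,0,0, 0,0,5,0,0,0]';python3 -m creep '[0,0,0,0,0,0, 0,0,0,0,0,0,0,0,0,0,0,0,0,0,0,0,0,0,0,0,0,0,0,0]'
```

```text
time_s: 9.05
eef_pos: [0.4497, -0.1531, 0.0267]
tcp_rot: [0.995, -0.099, -0.0, 0.0]
ft_force: [0.8, -0.2, -1.1]
grip_width: 0.0291
grip_force: 59.6
time_s: 9.68
eef_pos: [0.4499, -0.1531, 0.0223]
tcp_rot: [0.995, -0.099, 0.0, -0.0]
ft_force: [-0.1, 0.0, -1.4]
grip_width: 0.0289
grip_force: 59.6
time_s: 10.3
eef_pos: [0.4499, -0.1531, 0.0223]
tcp_rot: [0.995, -0.099, 0.0, -0.0]
ft_force: [-0.4, -0.4, -1.1]
grip_width: 0.0287
grip_force: 59.6
```

```bash
python3 -m creep '[0,0,0.5,0,0,0, 0,0,1,0,0,0, 0,0,1.5,0,0,0, 0,0,2,0,0,0, 0,0,2,0,0,0]';python3 -m creep '[0,0,0.2,0,0,0, 0,0,0.4,0,0,0,0,0,0.6,0,0,0,0,0,0.8,0,0,0,0,0,0.8,0,0,0]'
```

```text
time_s: 10.92
eef_pos: [0.4498, -0.1531, 0.0203]
tcp_rot: [0.995, -0.099, -0.0, -0.0]
ft_force: [-0.5, -0.9, -1.1]
grip_width: 0.029
grip_force: 59.6
time_s: 11.55
eef_pos: [0.4498, -0.1531, 0.0198]
tcp_rot: [0.995, -0.099, 0.0, -0.0]
ft_force: [-2.0, 1.8, 7.0]
grip_width: 0.0293
grip_force: 60.8
```

```bash
python3 -m creep '[5,0,0,0,0,0, 12,0,0,0,0,0, 19,0,0,0,0,0, 24,0,0,0,0,0, 26,0,0,0,0,0]';python3 -m creep '[2,0,0,0,0,0, 4,0,0,0,0,0, 6,0,0,0,0,0, 8,0,0,0,0,0, 8,0,0,0,0,0]'
python3 - <<'E'
from h import *
import pickle
F=cam("wrist");save(F,"w4.png");pickle.dump(F,open("w4.pkl","wb"))
E
```

```text
time_s: 12.18
eef_pos: [0.4737, -0.1583, 0.0198]
tcp_rot: [0.995, -0.099, -0.001, -0.0]
ft_force: [-10.9, 2.4, 17.7]
grip_width: 0.0289
grip_force: 61.8
time_s: 12.8
eef_pos: [0.4818, -0.16, 0.0198]
tcp_rot: [0.995, -0.1, -0.001, -0.0]
ft_force: [-6.6, 0.8, 13.0]
grip_width: 0.029
grip_force: 61.4
```

View pics/w4.png

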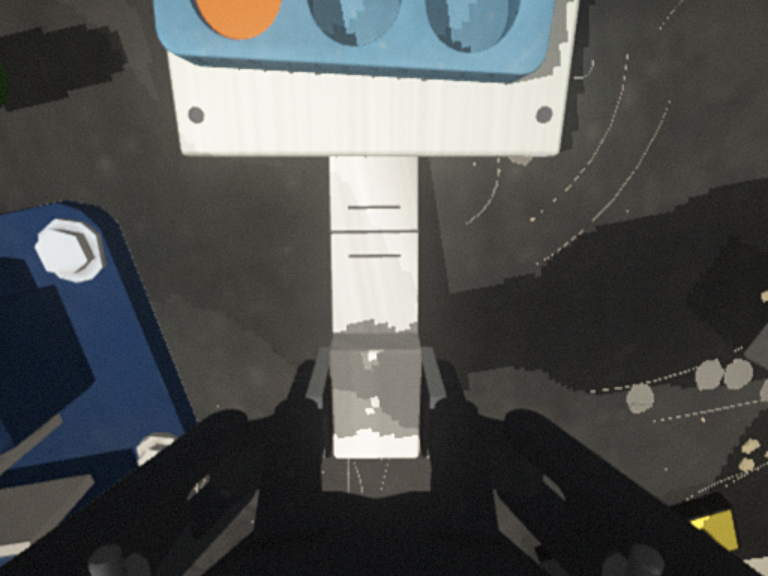

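The wedge is under the edge and centred: plate (181–562, 155), wedge (330–418). The edge is about 17 mm short of the 36 mm line.

```bash
cat > lift.py <<'E'
from h import *
import pickle,sys
F=cam("wrist");pickle.dump(F,open(sys.argv[1]+".pkl","wb"));save(F,sys.argv[1]+".png")
T=np.linalg.inv(F["W"]@np.linalg.inv(np.array(F["mount"])))
g=cv2.cvtColor(F["pixels"],cv2.COLOR_RGB2GRAY).astype(int);X=pts(F)
hsv=cv2.cvtColor(F["pixels"],cv2.COLOR_RGB2HSV)
c=g[80:200,155:205].mean(1);d=np.diff(c);v=80+np.argmin(d)+.5; print("front edge row",v,"edge tool x at z .018/.022",[(T@np.r_[ray(F,250,v,z),1])[0].round(4) for z in(.018,.022)])
b=int(v)-4; print("plate z near edge L/R",np.nanmedian(X[b-4:b,140:200,2]).round(4),np.nanmedian(X[b-4:b,300:360,2]).round(4))
# plate plane vs x
P=X[30:b,130:365].reshape(-1,3);h=hsv[30:b,130:365].reshape(-1,3);k=(h[:,1]<40)&(h[:,2]>180)&np.isfinite(P[:,2]);P=P[k]
t=(np.c_[P,np.ones(len(P))]@T.T)[:,:3];A=np.c_[t[:,0],t[:,1],np.ones(len(t))];s=np.linalg.lstsq(A,P[:,2],rcond=None)[0]
print("slope rad along x",s[0].round(4),"n",len(P)); s_=state(); print("time",s_["time_s"],"ft",s_["ft_force"].round(1))
E
python3 -m creep '[4,0,0,0,0,0, 8,0,0,0,0,0, 12,0,0,0,0,0, 15,0,0,0,0,0, 16,0,0,0,0,0]';python3 lift.py w5;python3 -m creep '[1,0,0,0,0,0, 2,0,0,0,0,0, 3,0,0,0,0,0, 4,0,0,0,0,0, 4,0,0,0,0,0]';python3 lift.py w6
```

```text
time_s: 13.48
eef_pos: [0.4944, -0.1627, 0.0198]
tcp_rot: [0.995, -0.1, -0.003, -0.001]
ft_force: [-19.3, 4.5, 27.0]
grip_width: 0.0288
grip_force: 63.2
front edge row 131.5 edge tool x at z .018/.022 [np.float64(0.0675), np.float64(0.0679)]
plate z near edge L/R 0.0186 0.0186
slope rad along x -0.0054 n 10556
time 13.525 ft [-18.5   4.9  25.5]
time_s: 14.15
eef_pos: [0.4985, -0.1636, 0.0198]
tcp_rot: [0.995, -0.1, -0.003, -0.001]
ft_force: [-17.5, 3.5, 24.2]
grip_width: 0.0293
grip_force: 62.9
front edge row 139.5 edge tool x at z .018/.022 [np.float64(0.0637), np.float64(0.0641)]
plate z near edge L/R 0.0196 0.0196
slope rad along x -0.0134 n 10193
time 14.2 ft [-18.6   3.7  23.8]
```

```bash
python3 -m creep '[1,0,-0.2,0,0,0, 2.5,0,-0.3,0,0,0, 4,0,-0.3,0,0,0, 5.5,0,-0.3,0,0,0, 6.5,0,-0.3,0,0,0]';python3 lift.py w7
```

```text
time_s: 14.82
eef_pos: [0.5058, -0.1649, 0.0199]
tcp_rot: [0.995, -0.1, -0.002, -0.001]
ft_force: [-14.4, 2.7, 15.2]
grip_width: 0.0288
grip_force: 61.7
front edge row 155.5 edge tool x at z .018/.022 [np.float64(0.0558), np.float64(0.0565)]
plate z near edge L/R 0.0215 0.0214
slope rad along x -0.0302 n 9968
time 14.875 ft [-12.4   2.4  14.1]
```

```bash
python3 -m creep '[0,0,0,0,0,0, 0,0,0,0,0,0,0,0,0,0,0,0,0,0,0,0,0,0,0,0,0,0,0,0]';python3 lift.py w8
python3 - <<'E'
from h import *
a=cv2.resize(cv2.imread("pics/w8.png"),(400,300));f=cam("side");g=cv2.resize(f["pixels"][140:290,100:350,::-1],(500,300));t=cam("top");u=cv2.resize(t["pixels"][100:310,90:430,::-1],(480,296))
im=np.zeros((600,800,3),np.uint8);im[:300,:400]=a;im[:300,400:]=g[:,:400];im[304:,:480]=u;cv2.imwrite("pics/fin.png",im)
E
```

```text
time_s: 15.5
eef_pos: [0.506, -0.165, 0.0198]
tcp_rot: [0.995, -0.1, -0.002, -0.001]
ft_force: [-12.5, 2.6, 14.5]
grip_width: 0.0293
grip_force: 61.6
front edge row 155.5 edge tool x at z .018/.022 [np.float64(0.0558), np.float64(0.0565)]
plate z near edge L/R 0.0214 0.0213
slope rad along x -0.026 n 9886
time 15.55 ft [-13.    2.6  14.6]
```

View pics/fin.png

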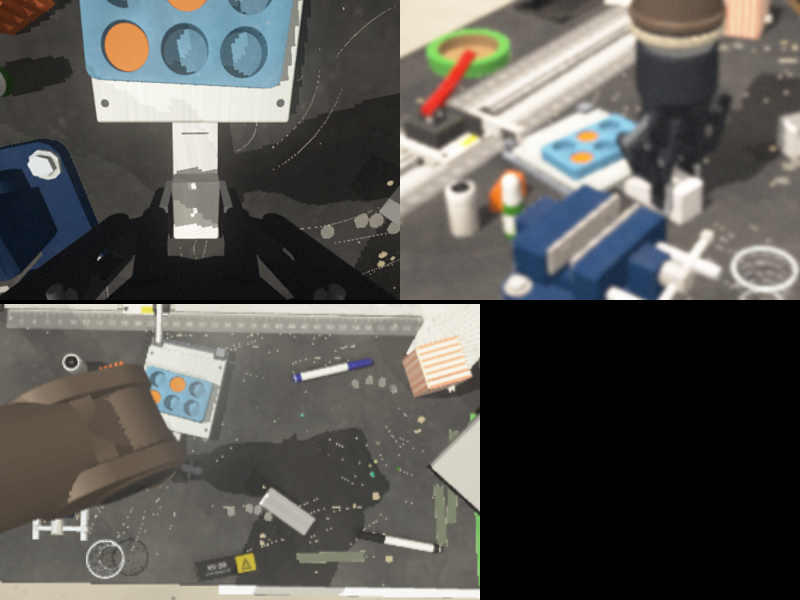

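The final view shows the edge covering the 44 mm line with the 52 mm line at (195,133) still showing. The wedge is centred, the mould hasn't moved and the gripper is clear of the plate.

```bash
python3 -c "
from rig import bot;print(bot.job_done())"
```

```text
the job is handed in; nothing more can be done
None
```

The job is handed in: the wedge is pushed about 43–44 mm under the plate, midway between the rails and still gripped. By the camera the front edge is up about 4 mm (estimates 3.4–4.0 mm), the gripper is clear of the plate, and nothing else looked moved in the final pictures.

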